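# Trace the vase profile with the stylus

## Robot

A 7-joint arm with a two-finger parallel gripper is mounted at the origin on the work surface. World frame = base frame: x ahead of the robot, y to its left, z up, the work surface at z = 0. Lengths are in mm, angles in rad, forces in N, time in s.
With the tool pointing down it reaches from about 350 to 900 mm from the base axis. Payload 7.2 kg.
Tool frame: the origin (TCP) lies midway between the tips of the shut fingers; the grasp point (between the pads) lies 19 mm behind it; z points along the fingers, y is the line along which they close (so a half turn about z gives the same grasp; the last joint's range is limited). The gripper opens to 85 mm and grips with 20 to 120 N. Pads are 22 mm wide; open, the fingers measure 114 mm over their backs; the gripper's body (76 mm by 85 mm) begins 54 mm behind the grasp point. The pads swing forward as they close: fully open they stand 13 mm farther back than shut.
Start: joints at [-1.325, 0.411, -0.013, 1.596, 0.006, 1.134, -0.082], TCP at [192.931, 594.48, 231.297] pointing down, gripper open.
Joint ranges: [-2.95, 2.95], [-0.29, 1.99], [-1.47, 1.44], [0.14, 2.54], [-1.03, 4.17], [0.13, 1.85], [-2.86, 2.86]. Speed limits (rad/s): [2.39, 2.39, 3.01, 3.01, 3.14, 3.14, 3.14].

## Interface

Orientations are given as a unit quaternion [w, x, y, z].
In Python, from station import monitor, grab_frame, order gives the robot as it stands. The module is installed in compiled form; this text tells all that it offers.
- The arm moves only by the tool servo_tool, never from a script. Its argument "series" is text: rows parted by semicolons, each of 4 numbers parted by spaces: the shift along the tool's x, y, z in m, then the turn about the tool's z in rad. A call has 1 to 20 rows; each row shifts and turns the commanded pose from where the row before left it, along the tool's axes as they then stand; what a row does not reach is not made up. A row lasts 1/10 s, in which the tool goes at most 50 mm and 8.59 degrees, less where a joint would pass 70% of its speed; a pose out of reach is approached as far as the arm can. A call is refused whole if a number of a shift passes 0.05 or a number of a turn 0.15, either way. A call with a gripper value outside its range is refused whole. "grip" is the opening, from 0 (shut) to 1 (fully open), set as the call begins (left out, the last holds). The fingers move at their own pace and stop on an object; "grip_force" is the grip in N (left out, the last holds). Time passes only in rows, so rows that do not move let the fingers close. It gives the time, the measured TCP pose, the force, the opening and the grip force at its end, in the units of the state.
- monitor.get_obs(): the state, without advancing time (a new reading comes with each control period).
- grab_frame(name): name is "scene" or "side" or "wrist"; returns a dict with "img" (400x640x3 uint8, blue, green, red), "depth" (400x640 float32, mm along the optical axis (not along the pixel's ray), 0 where there is no reading), "fx", "fy", "cx", "cy" (pixels), "R" (3x3) and "t" (3): a world point X has camera coordinates R X + t; the wrist camera has in their place "T_tool_cam" (4x4, takes a point from camera to tool coordinates, whose origin is the TCP and whose axes are the flange's). Camera axes: x right, y down, z forward; pixel columns grow to the right and rows downward; lengths in mm; the calibration is good to about 2 mm. A picture is of the moment at which its call begins: read the wrist's pose just before it.
- order.job_done(): hands the job in; it is judged then, once.
The state is a dict: "time_s": time; "qpos": joint angles; "qd": joint speeds; "joint_efforts": joint torques, N m; "tcp_pos": TCP position; "tool_rot": TCP orientation; "ft_force": force on the tool from outside, world axes, zero at the start; "moment": the same for the moment, N m; "opening": finger opening in mm; "finger_force": force on a finger pad.
Only numpy, scipy, OpenCV 4.12 (cv2) and the standard library are available. Lean on these libraries where they do the work, as an engineer would, in place of code of your own. Each camera call takes 0.05 s, during which the arm holds its last target. There are 200 camera calls.

## Task

Take the tracing stylus out of its stand and run its shaft gently along the curved edge of the clamped plaster vase profile, from the brass tack beside the wide lobe, through the hollow, to the tack beside the narrow lobe, keeping light contact all the way and the tip just clear of the board. Come to and leave the edge only at the tacks, then put the stylus back upright and fully home in its stand, and do not disturb the jar, the plaster mould or the wooden rib.

Things in the scene. Friction and masses are not known exactly. Their poses are not given: they have to be found in the camera images.
- board: Grey board 170 x 250 mm, 15 mm thick, fixed on the table; origin in its underside 5 mm (board -x) from the middle, z up. A plaster vase profile 25 mm thick (top 40 mm above the table) is clamped on it by its straight back at board -x (clamp tops 45 mm high). Its upright curved edge faces board +x: wide lobe at -y, then hollow, then narrow lobe at +y. The clamps hold it fast.
- wide_centre (a point): Nominal centre of the wide lobe's arc (radius 45 mm), at the height of the profile's top. All nominal points follow the board only; the profile was clamped by hand and really sits up to 5 mm off along board x and turned up to 0.06 rad about the board's origin, so find and follow the edge by feel, with a push of some 3 to 8 N.
- hollow_centre (a point): Nominal centre of the hollow's arc (radius 30 mm, smoothly joining both lobes), in the open in front of the edge, at the height of the profile's top. Plaster and steel are hard: a push of a millimetre too far gives 3 to 10 N, and over 12 N of the stylus on plaster or board does damage.
- narrow_centre (a point): Nominal centre of the narrow lobe's arc (radius 28 mm), at the height of the profile's top. Between the tacks do not lift the tip over the profile or stray off the edge; when not tracing, keep the tip 60 mm or more above the table there. Gripper and arm stay off the board and profile.
- stylus_grip (a point): Centre of the stylus handle: black square bar 22 x 22 mm, 80 mm tall (40 mm above and below this point), its faces square to the point's x and y axes; z along the stylus, up. The stylus weighs about 80 g and stands in the stand at the start.
- stylus_tip (a point): Lower end of the stylus: a straight round steel shaft 10 mm thick and 60 mm long below the handle, with a rounded end; this point lies 100 mm below stylus_grip on the axis.
- stand: Light wooden block 80 x 80 mm, 70 mm tall, fixed on the table; origin in its underside, with one upright square through hole in the middle. The handle's underside rests on its top and the shaft hangs in the hole, tip 10 mm above the table.
- stand_hole (a point): Centre of the mouth of the stand's 17 x 17 mm hole, in the stand's top face.
- jar: Bystander: white ceramic jar, 72 mm across, 95 mm tall, loose; origin under its centre.
- mould: Bystander: plaster mould block 110 x 80 x 50 mm, loose; origin under its centre.
- rib: Bystander: flat wooden rib 110 x 55 x 12 mm, loose; origin under its centre.
- edge_1 (a point): Nominal place 1 of 7 of the stylus axis along the edge (5 mm off it, 12 mm above the board), evenly spaced 31 mm along the run; at the tack beside the wide lobe: start here.
- edge_2 (a point): Nominal place 2 of 7 of the stylus axis along the edge (5 mm off it, 12 mm above the board), evenly spaced 31 mm along the run.
- edge_3 (a point): Nominal place 3 of 7 of the stylus axis along the edge (5 mm off it, 12 mm above the board), evenly spaced 31 mm along the run.
- edge_4 (a point): Nominal place 4 of 7 of the stylus axis along the edge (5 mm off it, 12 mm above the board), evenly spaced 31 mm along the run.
- edge_5 (a point): Nominal place 5 of 7 of the stylus axis along the edge (5 mm off it, 12 mm above the board), evenly spaced 31 mm along the run.
- edge_6 (a point): Nominal place 6 of 7 of the stylus axis along the edge (5 mm off it, 12 mm above the board), evenly spaced 31 mm along the run.
- edge_7 (a point): Nominal place 7 of 7 of the stylus axis along the edge (5 mm off it, 12 mm above the board), evenly spaced 31 mm along the run; at the tack beside the narrow lobe: finish here.
There are look-alikes about, which are no part of the job. Several things have the shape of the stand; the one meant has the colours described above.

How it is judged:
By the outcome, as a careful person would: the job done as asked, in the order asked, and still so for the second after the job is handed in, with the robot touching nothing.
It also fails if it takes over 72 s, if anything falls off the work surface, if the arm or the gripper's body presses on something with over 40 N, if the wrist force passes 120 N, or if a joint passes its speed limit or range.

## Working session

There is one attempt and no reset: what is moved stays moved. The work goes in short steps, Python scripts to look and compute and a tool call to move; the robot and the scene stay as the last step left them, time stands still between calls to the robot, and variables do not carry over. Pictures are saved under pics/ and viewed, at most 10 in all, crops included, and the job is handed in when it is done.

Besides the shell and the picture viewer there is one more tool, called after ">>>" as name(argument=value, ...) on one line, values as JSON. servo_tool: Moves the arm, as the interface text tells. Its arguments: {"type":"object","properties":{"series":{"type":"string"},"grip":{"type":"number"},"grip_force":{"type":"number"}},"required":["series"]}

```bash
mkdir -p pics; cat > h.py <<'E'
import numpy as np, cv2
from station import monitor, grab_frame, order
from scipy.spatial.transform import Rotation as Ro
def pose():
    o=monitor.get_obs(); q=o["tool_rot"]; return np.array(o["tcp_pos"]), Ro.from_quat([q[1],q[2],q[3],q[0]]).as_matrix()
def cam(n):
    p,R=pose(); f=grab_frame(n)
    if "R" in f: Rc=np.array(f["R"]).T; c=-Rc@np.array(f["t"]).ravel()
    else:
        T=np.array(f["T_tool_cam"]); Rc=R@T[:3,:3]; c=R@T[:3,3]+p
    f["Rc"]=Rc; f["c"]=c; return f
def onplane(f,uv,z):
    uv=np.atleast_2d(uv).astype(float)
    d=np.c_[(uv[:,0]-f["cx"])/f["fx"],(uv[:,1]-f["cy"])/f["fy"],np.ones(len(uv))]@f["Rc"].T
    return f["c"]+d*((z-f["c"][2])/d[:,2])[:,None]
def cloud(f):
    v,u=np.mgrid[0:400,0:640]; z=f["depth"]
    d=np.dstack([(u-f["cx"])/f["fx"]*z,(v-f["cy"])/f["fy"]*z,z])@f["Rc"].T+f["c"]
    d[z==0]=np.nan; return d
def proj(f,X):
    q=(np.atleast_2d(X)-f["c"])@f["Rc"]; return np.c_[f["fx"]*q[:,0]/q[:,2]+f["cx"],f["fy"]*q[:,1]/q[:,2]+f["cy"]]
E
python3 - <<'E'
from h import *
o=monitor.get_obs();print(o)
import pickle
for n in("scene","side","wrist"):
    f=cam(n);pickle.dump(f,open(n+".pkl","wb"));print(n,f["c"],f["Rc"][:,2],f["fx"]);cv2.imwrite(f"pics/{n}.png",f["img"])
E
```

```text
{'time_s': 0.0, 'qpos': array([-1.32520145,  0.4119502 , -0.01272367,  1.59706084,  0.0056099 ,
        1.13426297, -0.08219567]), 'qd': array([-0.00078844,  0.00147099,  0.00076146, -0.00013176, -0.00236544,
       -0.00130321,  0.00101372]), 'joint_efforts': array([-6.24489112e-04, -6.00627780e+01,  6.81785177e-01, -2.99418712e+01,
        1.38431278e-02,  1.03807574e-02,  1.74646414e-05]), 'tcp_pos': array([192.80217269, 593.9982342 , 230.4147841 ]), 'tool_rot': array([-6.86173943e-05,  1.56232769e-01,  9.87719922e-01, -8.19950679e-04]), 'ft_force': array([ 0.58248061, -0.01937007,  0.3925933 ]), 'moment': array([0.07713406, 0.0016487 , 0.03632189]), 'finger_force': 0.0, 'opening': 85.58143775204522}
scene [1335.44902676   61.72273738  741.79128937] [-0.76584408 -0.01950243 -0.6427305 ] 403.21028663502966
side [ 366.06765775 -914.73404996  953.10395527] [ 0.12542864  0.72406242 -0.67823394] 437.11962120786137
wrist [118.41038081 617.66240477 373.80886502] [ 0.29177389 -0.09754031 -0.95150086] 313.7885090403303
```

View pics/scene.png

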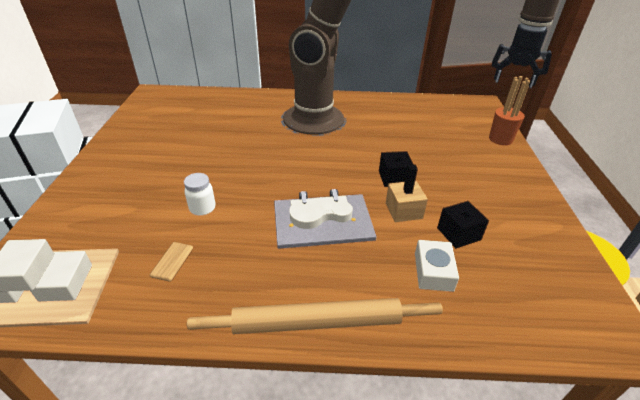

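View pics/side.png

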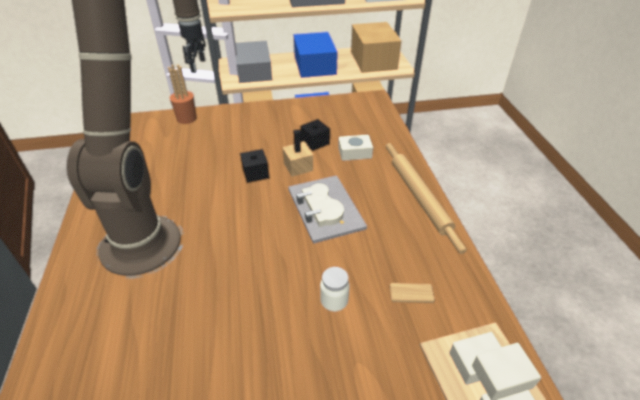

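Scene: the light wooden block holding the black stylus is at (406,200), or (298,157) in side. Look-alikes are the black blocks at (397,168) and (463,224) in scene. The wooden one matches the described colour and holds the stylus. The board is at (324,220), the mould at (437,265), the jar at (200,195) and the rib at (172,261). Next I'll confirm with one crop and measure.

```bash
python3 - <<'E'
from h import *
import pickle
fs={n:pickle.load(open(n+".pkl","rb")) for n in("scene","side")}
a=cv2.resize(fs["scene"]["img"][140:260,260:490],None,fx=3.4,fy=3.4,interpolation=cv2.INTER_CUBIC)[:, :782]
cv2.imwrite("pics/crop1.png",a)
for n,f in fs.items():
    C=cloud(f); hsv=cv2.cvtColor(f["img"],cv2.COLOR_BGR2HSV)
    x0,y0,x1,y1={"scene":(380,160,440,225),"side":(275,125,320,180)}[n]
    c=C[y0:y1,x0:x1].reshape(-1,3); h=hsv[y0:y1,x0:x1].reshape(-1,3)
    black=h[:,2]<50; 
    top=(abs(c[:,2]-70)<5)&(h[:,1]>60)&~black
    print(n,"stand top",top.sum(),c[top].mean(0), cv2.minAreaRect(c[top][:,:2].astype(np.float32)))
    hb=black&(c[:,2]>85)
    print("handle",hb.sum(),np.nanmedian(c[hb],0),np.nanmin(c[hb],0),np.nanmax(c[hb],0))
    x0,y0,x1,y1={"scene":(265,180,385,250),"side":(280,170,370,245)}[n]
    c=C[y0:y1,x0:x1].reshape(-1,3)
    m=(c[:,2]>10)&(c[:,2]<60); print("board",m.sum(),cv2.minAreaRect(c[m][:,:2].astype(np.float32)), np.percentile(c[m][:,2],[5,50,95]))
    m=(c[:,2]>36)&(c[:,2]<43);print("prof",m.sum(),cv2.minAreaRect(c[m][:,:2].astype(np.float32)))
E
```

```text
scene stand top 534 [505.79131033 274.20708496  70.99489294] ((450.3453369140625, 270.9652404785156), (187.29592895507812, 88.8552017211914), 6.070234298706055)
handle 233 [507.17303012 272.6594639  124.10591192] [487.11272568 263.97182963  85.0811423 ] [511.23937742 284.74072398 153.33240677]
board 4408 ((520.8624877929688, 88.03782653808594), (228.7061004638672, 329.0704040527344), 10.197574615478516) [13.91645076 17.34521909 42.8743126 ]
prof 1149 ((529.893310546875, 41.66496276855469), (119.70832824707031, 163.11727905273438), 19.843229293823242)
side stand top 312 [497.22266982 270.43865298  70.10326409] ((495.4757385253906, 325.93719482421875), (92.99308776855469, 203.29833984375), 1.395287275314331)
handle 73 [498.30097016 263.60529817 121.36570416] [490.80133396 256.30459555  85.14384005] [509.05583175 270.91598907 151.44407454]
board 3148 ((546.3421020507812, 87.506103515625), (171.23992919921875, 331.8316650390625), 9.945734977722168) [12.19134788 16.91261229 42.69472442]
prof 868 ((528.5282592773438, 38.887840270996094), (118.54524230957031, 164.56396484375), 19.369735717773438)
```

View pics/crop1.png

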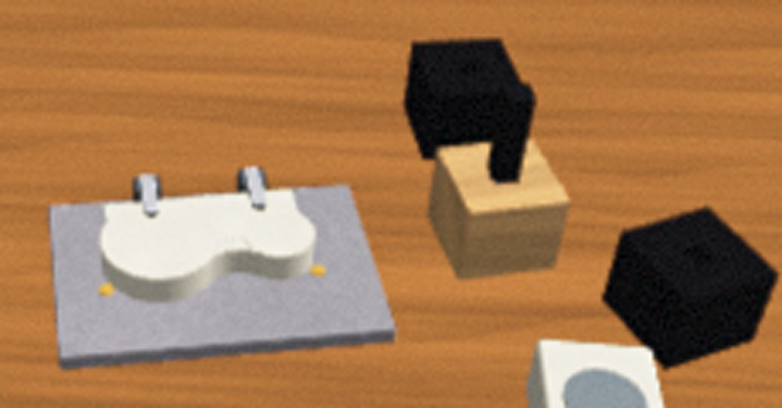

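The crop confirms it: the wooden stand with the stylus sits at about (500,271). The brass tacks are beside each lobe and the wide lobe is on the left (world -y). Moving above the stylus.

>>> servo_tool(series="-0.039 -0.021 0 0;-0.039 -0.021 0 0;-0.039 -0.021 0 0;-0.039 -0.021 0 0;-0.039 -0.021 0 0;-0.039 -0.021 0 0;-0.039 -0.021 0 0;-0.039 -0.021 0 0;-0.039 -0.021 0 0;-0.039 -0.021 0 0;0 0 0 0;0 0 0 0")

```text
time_s: 1.35
tcp_pos: [499.5, 273.2, 231.0]
tool_rot: [-0.0, 0.158, 0.987, -0.0]
ft_force: [-0.7, 0.6, -0.4]
opening: 85.8
finger_force: 0.0
```

```bash
python3 - <<'E'
from h import *
import pickle
print(pose())
f=cam("wrist");pickle.dump(f,open("w1.pkl","wb"));cv2.imwrite("pics/w1.png",f["img"])
E
```

```text
(array([499.52794857, 273.238355  , 230.97117103]), array([[-9.50285168e-01,  3.11380495e-01, -5.35481808e-04],
       [ 3.11380689e-01,  9.50285200e-01, -3.25485791e-04],
       [ 4.07510510e-04, -4.76043014e-04, -9.99999804e-01]]))
```

View pics/w1.png

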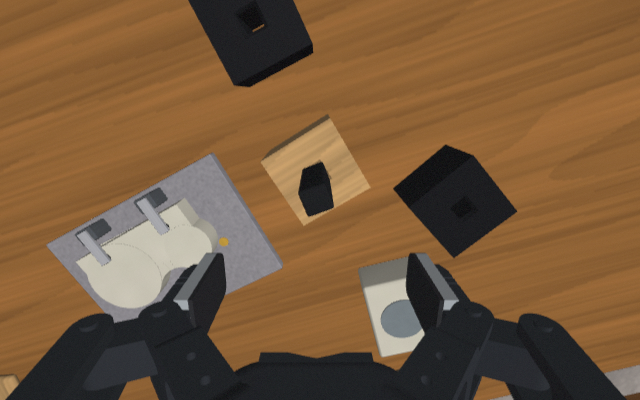

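Wrist view: the stylus handle is at (316,190) in the wooden stand at (316,170). The board is at (165,240) with one tack at (223,242). Measuring.

```bash
python3 - <<'E'
from h import *
import pickle
f=pickle.load(open("w1.pkl","rb")); C=cloud(f); hsv=cv2.cvtColor(f["img"],cv2.COLOR_BGR2HSV)
print("tcp px",proj(f,[499.5,273.2,231]),proj(f,[499.5,273.2,150]))
def rect(m,nm):
    m=m.astype(np.uint8); cs=cv2.findContours(m,0,1)[0]
    c=max(cs,key=cv2.contourArea); return c[:,0,:]
def show(nm,P):
    r=cv2.minAreaRect(P[:,:2].astype(np.float32)); print(nm,np.round(r[0],1),np.round(r[1],1),round(r[2],2))
u=np.zeros((400,640),bool); u[130:230,280:350]=1
h=u&(C[...,2]>140)&(hsv[...,2]<70); print(h.sum(),np.nanmedian(C[h],0)); show("handle top",onplane(f,rect(h,0),float(np.nanmedian(C[h][:,2]))))
u[:]=0;u[100:240,240:390]=1
v=u&(abs(C[...,2]-70)<6); v[h]=1; v|=u&(C[...,2]>64)
print(np.nanmedian(C[u&(abs(C[...,2]-70)<6)],0)); show("stand top",onplane(f,rect(cv2.morphologyEx(v.astype(np.uint8),2,np.ones((3,3))),0),70))
w=C[u&(abs(C[...,2]-70)<5)&(hsv[...,1]>50)];show("stand cloud",w)
# board
b=(C[...,2]>8)&(C[...,2]<25); b[:, 290:]=0
w=C[b]; print("board z",np.median(w[:,2]))
g=(C[...,2]>33)&(C[...,2]<47)&(hsv[...,1]<60);g[:,240:]=0;g[290:]=0
print("prof z",np.nanmedian(C[g][:,2]))
brass=cv2.inRange(hsv,(18,150,120),(35,255,255)); brass[:, 290:]=0
n,l,s,c=cv2.connectedComponentsWithStats(brass)
for i in range(1,n):
    if s[i,4]>15: print(c[i],s[i],onplane(f,c[i],15))
for n in("scene","side"):
    k=pickle.load(open(n+".pkl","rb"));hs=cv2.cvtColor(k["img"],cv2.COLOR_BGR2HSV)
    br=cv2.inRange(hs,(15,130,120),(35,255,255)); C2=cloud(k)
    m=(br>0)&(C2[...,2]>10)&(C2[...,2]<25)&(C2[...,0]<640)&(C2[...,0]>450)&(abs(C2[...,1]-50)<140)
    N,l,s,c=cv2.connectedComponentsWithStats(m.astype(np.uint8))
    for i in range(1,N): print(n,c[i],s[i][4],onplane(k,c[i],16))
    # board outline by grey: low saturation & z 10..60
    gm=(C2[...,2]>9)&(C2[...,2]<25)&(hs[...,1]<70)&(C2[...,0]<680)&(C2[...,0]>420)&(abs(C2[...,1]-50)<160)
    c=rect(cv2.morphologyEx(gm.astype(np.uint8),3,np.ones((9,9))),0); P=onplane(k,c,15); show(n+" board",P)
E
```

```text
tcp px [[317.32102142 254.11697262]] [[316.90936621 202.01709648]]
865 [495.39072195 273.44016942 150.39977518]
handle top [495.5 273.4] [23.9 22.1] 3.1
[486.480383   281.27667239  70.59050804]
stand top [497.2 272.7] [80.7 80.1] 13.31
stand cloud [497.5 272.8] [80.6 80.1] 13.48
board z 15.813251699303635
prof z 40.732397401125866
[223.26415094 241.32075472] [219 238   9   8  53] [[557.28154848 130.09285508  15.        ]]
scene [352.875 219.125] 8 [[556.55019914 134.11480732  16.        ]]
scene [290.875 224.875] 8 [[587.6247845  -26.62566088  16.        ]]
scene board [557.   54.3] [176.6 248.4] 9.78
side board [552.6  47.3] [170.7 255.9] 9.82
```

```bash
python3 - <<'E'
from h import *
import pickle
f=pickle.load(open("w1.pkl","rb")); C=cloud(f)
cv2.imwrite("pics/hc.png",cv2.convertScaleAbs(cv2.resize(f["img"][130:230,260:380],None,fx=5,fy=5,interpolation=cv2.INTER_CUBIC),alpha=2.5,beta=10))
h=np.zeros((400,640),np.uint8);h[140:230,290:345]=(C[140:230,290:345,2]>147.5)
c=max(cv2.findContours(h,0,1)[0],key=cv2.contourArea)
P=onplane(f,c[:,0],150);print(cv2.minAreaRect(P[:,:2].astype(np.float32)),h.sum())
print(np.round(onplane(f,cv2.approxPolyDP(c,3,True)[:,0],150),1),cv2.approxPolyDP(c,3,True)[:,0])
E
```

```text
((496.7363586425781, 273.04010009765625), (22.214872360229492, 21.8158016204834), 3.3172125816345215) 796
[[486.2 283.1 150. ]
 [487.5 262.2 150. ]
 [507.4 263.4 150. ]
 [506.4 283.8 150. ]] [[324 182]
 [298 192]
 [308 215]
 [333 206]]
```

View pics/hc.png

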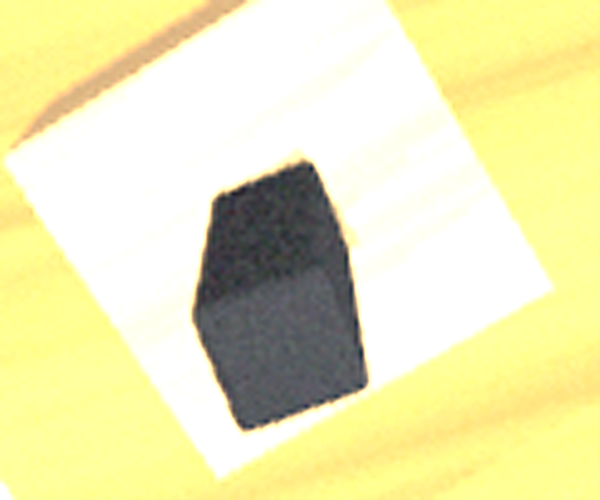

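Top face of the handle: 22 x 22 mm, centre (496.7,273.1), yaw 3.3°, top z 150, all as described. Turning so the fingers close along about world x, then descending.

>>> servo_tool(series="0.0026 -0.001 0.005 0;0 0 0.005 0.1497;0 0 0.005 0.1497;0 0 0.005 0.1497;0 0 0.005 0.1497;0 0 0.005 0.1497;0 0 0.005 0.1497;0 0 0.005 0.1497;0 0 0.005 0.1497;0 0 0 0;0 0 0 0")

```text
time_s: 2.5
tcp_pos: [495.3, 275.3, 186.1]
tool_rot: [-0.0, 0.683, 0.73, -0.0]
ft_force: [0.2, -0.3, -0.6]
opening: 85.5
finger_force: 0.0
```

```bash
python3 - <<'E'
from h import *
for i in range(3): print(pose()[0])
f=cam("wrist");C=cloud(f);print(pose()[0])
h=(C[...,2]>145)&(C[...,2]<156);h[280:]=0;h=h.astype(np.uint8)
for c in cv2.findContours(h,0,1)[0]:
    if cv2.contourArea(c)>150: print(c[:,0].mean(0),cv2.minAreaRect(onplane(f,c[:,0],150)[:,:2].astype(np.float32)))
E
```

```text
[495.3306854  275.26658499 186.08421957]
[495.3306854  275.26658499 186.08421957]
[495.3306854  275.26658499 186.08421957]
[495.68324994 275.06881883 186.32410121]
[318.75968992 226.2248062 ] ((497.42578125, 274.9508361816406), (21.71823501586914, 23.56966781616211), 3.70601749420166)
```

>>> servo_tool(series="-0.0005 0.0008 0.03 0;-0.0005 0.0007 0.03 0;0 0 0.025 0;0 0 0.01 0;0 0 0 0")

```text
time_s: 3.05
tcp_pos: [497.2, 273.1, 90.4]
tool_rot: [-0.0, 0.685, 0.728, -0.001]
ft_force: [-0.7, 0.4, 1.4]
opening: 85.6
finger_force: 0.0
```

>>> servo_tool(series="0 0 0 0;0 0 0 0;0 0 0 0;0 0 0 0;0 0 0 0;0 0 0 0;0 0 0 0;0 0 0 0", grip=0, grip_force=90)

```text
time_s: 3.85
tcp_pos: [498.2, 273.6, 92.1]
tool_rot: [0.0, 0.686, 0.728, 0.001]
ft_force: [-1.5, -0.9, 6.0]
opening: 21.1
finger_force: 87.7
```

Grasped (opening 21 mm). Lift it straight out, then view the profile from above.

>>> servo_tool(series="0 0 -0.01 0;0 0 -0.02 0;0 0 -0.035 0;0 0 -0.04 0;0 0 -0.04 0;-0.0363 -0.0063 -0.002 0;-0.0363 -0.0063 -0.002 0;-0.0363 -0.0063 -0.002 0;-0.0363 -0.0063 -0.002 0;-0.0363 -0.0063 -0.002 0;-0.0363 -0.0063 -0.002 0;-0.0363 -0.0063 -0.002 0;-0.0363 -0.0063 -0.001 0;0 0 0 0;0 0 0 0;0 0 0 0")

```text
time_s: 5.45
tcp_pos: [464.8, -18.6, 251.4]
tool_rot: [-0.0, 0.685, 0.728, 0.0]
ft_force: [-0.1, 0.5, -0.3]
opening: 21.0
finger_force: 88.0
```

```bash
python3 - <<'E'
from h import *
import pickle
o=monitor.get_obs();print(o["tcp_pos"],o["ft_force"],o["opening"])
f=cam("wrist");pickle.dump(f,open("w2.pkl","wb"));cv2.imwrite("pics/w2.png",f["img"])
E
```

```text
[464.82831926 -18.60258196 251.43816844] [-0.14894859  0.49204772 -0.3395045 ] 21.008026019146087
```

View pics/w2.png

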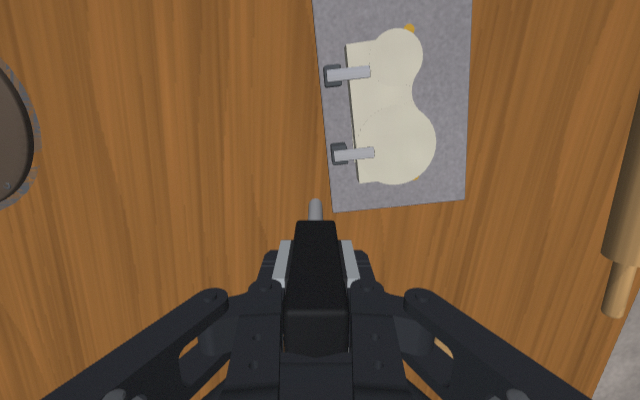

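Clear view: profile top at (390,110), wide lobe around (396,145), narrow lobe around (397,55), one tack at (409,28), the other tack behind the wide lobe, and the stylus tip at (315,205). Fitting the arcs.

```bash
cat > fit.py <<'E'
from h import *
import pickle
from scipy.optimize import least_squares
f=pickle.load(open("w2.pkl","rb")); C=cloud(f)
hsv=cv2.cvtColor(f["img"],cv2.COLOR_BGR2HSV)
m=((C[...,2]>34)&(hsv[...,2]>100)).astype(np.uint8); m[:15]=0;m[195:]=0;m[:,:340]=0;m[:,460:]=0
m=cv2.morphologyEx(m,2,np.ones((3,3)))
c=max(cv2.findContours(m,0,1)[0],key=cv2.contourArea)[:,0]
ztop=np.nanmedian(C[m>0][:,2]); print("top z",ztop,len(c))
P=onplane(f,c,40)[:,:2]
g0=onplane(f,[[393,145],[398,55],[440,95]],40)[:,:2]; print(g0)
def res(p,full=False):
    W=p[:2];a=p[2];b=p[3]  # dir W->N angle, distance
    u=np.array([np.cos(a),np.sin(a)]);N=W+b*u
    t=(75**2-58**2+b*b)/(2*b);h=np.sqrt(75**2-t*t);H=W+t*u+h*np.array([u[1],-u[0]])
    # classify points
    d=[]
    ux=(H-W)/75;ux2=(H-N)/58
    for q in P:
        r=q-W;s=q-N;
        dw=np.hypot(*r)-45;dn=np.hypot(*s)-28;dh=30-np.hypot(*(q-H))
        d.append(min((dw,dn,dh),key=abs))
    return (W,N,H,np.array(d)) if full else np.array(d)
keep=np.ones(len(P),bool);P0=P
def sel(P,W,N):
    u=(N-W)/np.hypot(*(N-W));v=np.array([u[1],-u[0]])
    x=(P-W)@v; return x>-0  # front half
P=P0[sel(P0,g0[0],g0[1])]
s=least_squares(res,[*g0[0],np.arctan2(*(g0[1]-g0[0])[::-1]),np.hypot(*(g0[1]-g0[0]))],loss="soft_l1")
W,N,H,d=res(s.x,True); 
print("W",W,"N",N,"H",H,"dist",s.x[3],"rms",np.sqrt(np.mean(d**2)),abs(d).max(),len(d))
pickle.dump((W,N,H),open("arc.pkl","wb"))
br=cv2.inRange(hsv,(15,130,120),(35,255,255));br[:, :340]=0;br[:,470:]=0;br[220:]=0
n,l,st,cc=cv2.connectedComponentsWithStats(br)
br2=(br>0)&(C[...,2]>10)
n,l,st,cc=cv2.connectedComponentsWithStats(br2.astype(np.uint8))
for i in range(1,n):
    if st[i,4]>3: T=onplane(f,cc[i],16)[0][:2];print("tack",cc[i],st[i,4],T,np.hypot(*(T-W)),np.hypot(*(T-N)))
g=((C[...,2]>9)&(C[...,2]<60)); g[:,:300]=0;g[:,480:]=0;g[215:]=0
cb=max(cv2.findContours(g.astype(np.uint8),0,1)[0],key=cv2.contourArea)[:,0];Pb=onplane(f,cb,15)[:,:2]
print("board corners",onplane(f,[[334,212],[465,199]],15))
p,R=pose();t=p-R[:,2]*-81; print("tip exp px",proj(f,t))
E
python3 fit.py
```

```text
top z 40.478165936172445 467
[[551.18786766   8.94187082]
 [543.7550376  102.09567493]
 [594.48023211  65.45342599]]
W [553.49877343   8.74922132] N [540.69958906  99.73709576] H [592.17367083  73.00847989] dist 91.88368960404517 rms 0.33324639649609467 1.2891524162626666 184
tack [409.25454545  27.29090909] 55 [557.70617077 133.09883759] 124.42077502289337 37.446356819471575
board corners [[493.04304168 -85.25092802  15.        ]
 [658.74750221 -57.65401804  15.        ]]
tip exp px [[315.24547562 201.16181586]]
```

```bash
cat > tr.py <<'E'
from h import *
import pickle,sys,json,os
W,N,H=pickle.load(open("arc.pkl","rb"))
an=lambda v:np.arctan2(v[1],v[0])
aW=an(H-W); aN=an(H-N); T1=np.radians(-51); T2=np.radians(64)
L1=50*(aW-T1); h0=an(W-H)%(2*np.pi); h1=an(N-H)%(2*np.pi); L2=25*(h0-h1); L3=33*(T2-aN); L=L1+L2+L3
u=lambda a:np.array([np.cos(a),np.sin(a)])
def path(s):  # axis point, inward normal (toward plaster)
    if s<L1: a=T1+s/50; return W+50*u(a),-u(a)
    if s<L1+L2: a=h0-(s-L1)/25; return H+25*u(a),u(a)
    a=aN+(s-L1-L2)/33; return N+33*u(a),-u(a)
def toT(d):
    R=pose()[1]; return (R.T@np.array([d[0],d[1],d[2] if len(d)>2 else 0]))
def load(): return json.load(open("st.json"))
def save(s): json.dump(s,open("st.json","w"))
def force(): return np.array(monitor.get_obs()["ft_force"])
E
python3 - <<'E'
from tr import *
print("L",L1,L2,L3,L); p,R=pose()
a,n=path(0); A=a-15*n; print("start",a,n,"A",A,"delta tool",toT([*(A-p[:2]),0]))
f=pickle.load(open("w2.pkl","rb"))
hsv=cv2.cvtColor(f["img"],cv2.COLOR_BGR2HSV); k=hsv[170:190,405:435]; ys,xs=np.where((k[...,0]>15)&(k[...,0]<30)&(k[...,1]>110))
print(len(xs)); 
if len(xs): T=onplane(f,[xs.mean()+405,ys.mean()+170],16)[0];print("tack1",xs.mean()+405,ys.mean()+170,T,np.degrees(an(T[:2]-W)),np.hypot(*(T[:2]-W)))
E
```

```text
L 95.95651380201772 37.69879493933133 52.66635532377047 186.3216640651195
start [584.96479298 -30.10807675] [-0.62932039  0.77714596] A [594.40459885 -41.76526617] delta tool [-3.12324091e+01  1.27914366e+02 -3.19101609e-02]
6
tack1 415.6666666666667 178.16666666666666 [591.14671098 -33.84974883  16.        ] -48.53053043914507 56.85102865798614
```

>>> servo_tool(series="-0.0078 0.032 0 0;-0.0078 0.032 0 0;-0.0078 0.032 0 0;-0.0078 0.032 0 0;0 0 0 0;0 0 0.03 0;0 0 0.04 0;0 0 0.04 0;0 0 0.02 0;0 0 0.008 0;0 0 0 0;0 0 0 0;0 0 0 0;0 0 0 0")

```text
time_s: 6.9
tcp_pos: [595.1, -43.1, 114.5]
tool_rot: [0.001, 0.686, 0.728, 0.001]
ft_force: [0.1, -0.3, -0.5]
opening: 21.0
finger_force: 88.4
```

```bash
python3 - <<'E'
from tr import *
p,R=pose(); F=[]
P=[]
for i in range(8): f=cam("wrist"); F.append(force()); P.append(pose()[0])
F=np.array(F);P=np.array(P);print(F.mean(0),F.std(0),P.mean(0),P.std(0),monitor.get_obs()["time_s"])
cv2.imwrite("pics/w3.png",f["img"])
p=P.mean(0);a,n=path(0); print("to contact",toT([*(a-p[:2]),0]),"n tool",toT([*n,0]), R)
save(dict(F0=F.mean(0).tolist(),cmd=p.tolist(),R=R.tolist(),s=0,e=0,log=[]))
E
```

```text
[ 0.2461777  -0.15754928 -0.7677595 ] [0.87701678 0.33095468 0.22997875] [594.61037144 -43.11485718 113.72147434] [0.20061988 0.02894236 0.34531756] 7.3
to contact [ 1.35565794e+01 -8.85622246e+00  2.57186741e-04] n tool [ 8.13143406e-01 -5.82063400e-01  1.50397572e-05] [[-5.95373908e-02  9.98224100e-01  1.98647173e-03]
 [ 9.98226051e-01  5.95368283e-02  3.41126994e-04]
 [ 2.22252960e-04  2.00325764e-03 -9.99997969e-01]]
```

View pics/w3.png

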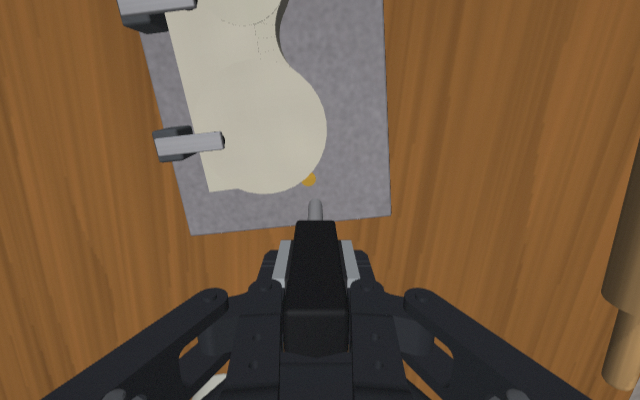

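Tip is at (315,205), just outside the tack at (308,178), as planned. Lowering and approaching.

>>> servo_tool(series="0 0 0.004 0;0 0 0.003 0;0.0035 -0.0023 0 0;0.0035 -0.0023 0 0;0.0035 -0.0023 0 0;0 0 0 0;0 0 0 0;0.0007 -0.0005 0 0;0 0 0 0")

```text
time_s: 8.2
tcp_pos: [586.4, -32.4, 106.3]
tool_rot: [0.0, 0.686, 0.728, 0.0]
ft_force: [0.7, -0.2, -0.7]
opening: 21.4
finger_force: 88.4
```

```bash
cat > nx.py <<'E'
# usage: nx.py "series just done" s_end ; updates cmd, reports force
from tr import *
st=load(); R=np.array(st["R"])
d=np.array([[float(x) for x in r.split()] for r in sys.argv[1].split(";")])[:,:3].sum(0)*1000
st["cmd"]=(np.array(st["cmd"])+R@d).tolist()
F=[];P=[]
for i in range(3): grab_frame("wrist"); F.append(force()-st["F0"]); P.append(pose()[0])
F=np.array(F);Fm=F.mean(0);c=np.array(st["cmd"])[:2];P=np.mean(P,0)
ss=np.linspace(-5,L+5,2000);s=ss[np.argmin([np.hypot(*(path(x)[0]-c)) for x in ss])]
a,n=path(s); t=np.array([-n[1],n[0]]); t=t if (path(s+1)[0]-a)@t>0 else -t
Fn=-Fm[:2]@n; e=(c-a)@n; em=(P[:2]-a)@n
st["log"].append([s,e,em,Fn]); 
print(f"s={s:.1f} e={e:.2f} emeas={em:.2f} Fn={Fn:.2f} Ft={Fm[:2]@t:.2f} Fz={Fm[2]:.2f} each={np.round(-F[:,:2]@n,1)} z={P[2]:.1f} cmdz={st['cmd'][2]:.1f} t={monitor.get_obs()['time_s']:.2f}")
save(st)
if len(sys.argv)>2:
    ds=float(sys.argv[2]); k=float(sys.argv[3]) if len(sys.argv)>3 else 5.; ff=float(sys.argv[4]) if len(sys.argv)>4 else 0
    de=np.clip((5-Fn)/k,-.8,.8)+ff*ds; nr=max(1,int(round(ds/1.5)))
    rows=[];cur=c.copy();acc=np.zeros(2)
    for i in range(1,nr+1):
        q,m=path(s+ds*i/nr); tgt=q+m*(e+de*min(1,i/2)) 
        r=(R.T@np.array([*(tgt-cur),106.5-st["cmd"][2] if i==1 else 0]))/1000; r=np.round(r,4); cur=cur+(R@(r*1000))[:2]
        rows.append("%g %g %g 0"%tuple(r+0.0))
    print(";".join(rows)+";0 0 0 0")
E
python3 nx.py "0 0 0.004 0;0 0 0.003 0;0.0035 -0.0023 0 0;0.0035 -0.0023 0 0;0.0035 -0.0023 0 0;0 0 0 0;0 0 0 0;0.0007 -0.0005 0 0;0 0 0 0"; sed -n 1,1p st.json | cut -c1-80
```

```text
s=-0.2 e=-2.77 emeas=-2.76 Fn=-0.36 Ft=-0.04 Fz=-0.12 each=[-0.7  0.1 -0.5] z=106.3 cmdz=106.7 t=8.35
{"F0": [0.24617769500659964, -0.15754928384047384, -0.76775950255322], "cmd": [5
```

>>> servo_tool(series="0.0005 -0.0003 0 0;0.0006 -0.0004 0 0;0 0 0 0")

```text
time_s: 8.65
tcp_pos: [585.5, -31.2, 106.3]
tool_rot: [-0.0, 0.686, 0.728, 0.0]
ft_force: [-0.7, -0.0, -0.4]
opening: 20.9
finger_force: 88.4
```

```bash
python3 nx.py "0.0005 -0.0003 0 0;0.0006 -0.0004 0 0;0 0 0 0"
```

```text
s=-0.1 e=-1.47 emeas=-1.30 Fn=-0.46 Ft=-0.43 Fz=-0.37 each=[-1.  -0.2 -0.2] z=106.3 cmdz=106.7 t=8.80
```

>>> servo_tool(series="0.0005 -0.0003 0 0;0.0003 -0.0003 0 0;0 0 0 0")

```text
time_s: 9.1
tcp_pos: [584.9, -30.5, 106.3]
tool_rot: [-0.0, 0.686, 0.728, 0.0]
ft_force: [-1.1, 0.3, -0.5]
opening: 21.2
finger_force: 88.4
```

```bash
python3 nx.py "0.0005 -0.0003 0 0;0.0003 -0.0003 0 0;0 0 0 0"
```

```text
s=-0.1 e=-0.47 emeas=-0.31 Fn=-0.20 Ft=-0.23 Fz=-0.02 each=[-0.2 -0.4  0. ] z=106.3 cmdz=106.7 t=9.25
```

>>> servo_tool(series="0.0003 -0.0002 0 0;0.0004 -0.0003 0 0;0 0 0 0")

```text
time_s: 9.55
tcp_pos: [584.7, -30.2, 106.4]
tool_rot: [0.0, 0.686, 0.728, 0.0]
ft_force: [0.9, -2.1, -2.2]
opening: 21.3
finger_force: 87.9
```

```bash
python3 nx.py "0.0003 -0.0002 0 0;0.0004 -0.0003 0 0;0 0 0 0"
```

```text
s=-0.1 e=0.39 emeas=0.08 Fn=1.95 Ft=0.10 Fz=-1.21 each=[1.5 2.1 2.2] z=106.4 cmdz=106.7 t=9.70
```

>>> servo_tool(series="0.0004 -0.0002 0 0;0 0 0 0")

```text
time_s: 9.9
tcp_pos: [584.5, -30.0, 106.4]
tool_rot: [0.001, 0.686, 0.728, 0.0]
ft_force: [2.4, -3.5, -2.5]
opening: 21.4
finger_force: 87.9
```

```bash
python3 nx.py "0.0004 -0.0002 0 0;0 0 0 0" 6 6
```

```text
s=-0.1 e=0.83 emeas=0.39 Fn=3.89 Ft=-0.15 Fz=-1.28 each=[4.  3.7 3.9] z=106.4 cmdz=106.7 t=10.05
0.0009 0.0011 0.0002 0;0.001 0.0011 0 0;0.001 0.0011 0 0;0.0009 0.0011 0 0;0 0 0 0
```

>>> servo_tool(series="0.0009 0.0011 0.0002 0;0.001 0.0011 0 0;0.001 0.0011 0 0;0.0009 0.0011 0 0;0 0 0 0")

```text
time_s: 10.55
tcp_pos: [588.0, -26.8, 106.1]
tool_rot: [0.0, 0.686, 0.728, -0.001]
ft_force: [1.3, -6.7, -1.2]
opening: 20.8
finger_force: 88.1
```

```bash
python3 nx.py "0.0009 0.0011 0.0002 0;0.001 0.0011 0 0;0.001 0.0011 0 0;0.0009 0.0011 0 0;0 0 0 0" 8
```

```text
s=5.9 e=1.03 emeas=0.47 Fn=5.26 Ft=-3.43 Fz=0.02 each=[5.  6.  4.8] z=106.1 cmdz=106.5 t=10.70
0.0011 0.0012 0 0;0.0011 0.0011 0 0;0.0011 0.0011 0 0;0.0012 0.001 0 0;0.0012 0.001 0 0;0 0 0 0
```

>>> servo_tool(series="0.0011 0.0012 0 0;0.0011 0.0011 0 0;0.0011 0.0011 0 0;0.0012 0.001 0 0;0.0012 0.001 0 0;0 0 0 0")

```text
time_s: 11.3
tcp_pos: [593.5, -20.7, 106.1]
tool_rot: [0.001, 0.686, 0.728, -0.001]
ft_force: [2.5, -5.9, -1.5]
opening: 20.8
finger_force: 88.1
```

```bash
python3 nx.py "0.0011 0.0012 0 0;0.0011 0.0011 0 0;0.0011 0.0011 0 0;0.0012 0.001 0 0;0.0012 0.001 0 0;0 0 0 0" 10
```

```text
s=13.9 e=0.98 emeas=0.37 Fn=4.64 Ft=-2.99 Fz=-0.56 each=[4.  5.1 4.8] z=106.2 cmdz=106.5 t=11.45
0.0011 0.0008 0 0;0.0012 0.0008 0 0;0.0011 0.0008 0 0;0.0012 0.0008 0 0;0.0012 0.0007 0 0;0.0012 0.0007 0 0;0.0012 0.0006 0 0;0 0 0 0
```

>>> servo_tool(series="0.0011 0.0008 0 0;0.0012 0.0008 0 0;0.0011 0.0008 0 0;0.0012 0.0008 0 0;0.0012 0.0007 0 0;0.0012 0.0007 0 0;0.0012 0.0006 0 0;0 0 0 0")

```text
time_s: 12.25
tcp_pos: [598.8, -11.9, 106.4]
tool_rot: [0.001, 0.686, 0.728, 0.0]
ft_force: [3.8, -4.5, -0.4]
opening: 21.0
finger_force: 88.1
```

```bash
python3 nx.py "0.0011 0.0008 0 0;0.0012 0.0008 0 0;0.0011 0.0008 0 0;0.0012 0.0008 0 0;0.0012 0.0007 0 0;0.0012 0.0007 0 0;0.0012 0.0006 0 0;0 0 0 0" 10
```

```text
s=23.8 e=1.05 emeas=0.22 Fn=5.05 Ft=-3.29 Fz=-0.81 each=[6.  4.8 4.4] z=106.4 cmdz=106.5 t=12.40
0.0012 0.0006 0 0;0.0013 0.0006 0 0;0.0013 0.0005 0 0;0.0013 0.0006 0 0;0.0013 0.0004 0 0;0.0013 0.0005 0 0;0.0014 0.0004 0 0;0 0 0 0
```

>>> servo_tool(series="0.0012 0.0006 0 0;0.0013 0.0006 0 0;0.0013 0.0005 0 0;0.0013 0.0006 0 0;0.0013 0.0004 0 0;0.0013 0.0005 0 0;0.0014 0.0004 0 0;0 0 0 0")

```text
time_s: 13.2
tcp_pos: [602.2, -2.2, 106.5]
tool_rot: [0.001, 0.686, 0.728, 0.0]
ft_force: [4.2, -4.1, -0.6]
opening: 21.0
finger_force: 88.2
```

```bash
python3 nx.py "0.0012 0.0006 0 0;0.0013 0.0006 0 0;0.0013 0.0005 0 0;0.0013 0.0006 0 0;0.0013 0.0004 0 0;0.0013 0.0005 0 0;0.0014 0.0004 0 0;0 0 0 0" 10
```

```text
s=33.8 e=1.02 emeas=0.10 Fn=4.73 Ft=-2.88 Fz=0.07 each=[4.4 4.6 5.1] z=106.5 cmdz=106.5 t=13.35
0.0013 0.0003 0 0;0.0014 0.0003 0 0;0.0014 0.0003 0 0;0.0013 0.0002 0 0;0.0014 0.0002 0 0;0.0014 0.0002 0 0;0.0014 0.0001 0 0;0 0 0 0
```

>>> servo_tool(series="0.0013 0.0003 0 0;0.0014 0.0003 0 0;0.0014 0.0003 0 0;0.0013 0.0002 0 0;0.0014 0.0002 0 0;0.0014 0.0002 0 0;0.0014 0.0001 0 0;0 0 0 0")

```text
time_s: 14.15
tcp_pos: [603.5, 8.0, 106.7]
tool_rot: [0.001, 0.686, 0.728, 0.001]
ft_force: [4.8, -2.6, -1.5]
opening: 21.1
finger_force: 88.2
```

```bash
python3 nx.py "0.0013 0.0003 0 0;0.0014 0.0003 0 0;0.0014 0.0003 0 0;0.0013 0.0002 0 0;0.0014 0.0002 0 0;0.0014 0.0002 0 0;0.0014 0.0001 0 0;0 0 0 0" 10
```

```text
s=43.8 e=1.10 emeas=-0.02 Fn=4.42 Ft=-2.48 Fz=-0.12 each=[3.6 4.9 4.8] z=106.7 cmdz=106.6 t=14.30
0.0014 0 0.0001 0;0.0014 0 0 0;0.0014 0 0 0;0.0014 0 0 0;0.0014 -0.0001 0 0;0.0014 -0.0001 0 0;0.0014 -0.0002 0 0;0 0 0 0
```

>>> servo_tool(series="0.0014 0 0.0001 0;0.0014 0 0 0;0.0014 0 0 0;0.0014 0 0 0;0.0014 -0.0001 0 0;0.0014 -0.0001 0 0;0.0014 -0.0002 0 0;0 0 0 0")

```text
time_s: 15.1
tcp_pos: [602.7, 18.2, 106.6]
tool_rot: [0.001, 0.686, 0.728, 0.001]
ft_force: [5.3, -2.1, -0.1]
opening: 21.0
finger_force: 88.2
```

```bash
python3 nx.py "0.0014 0 0.0001 0;0.0014 0 0 0;0.0014 0 0 0;0.0014 0 0 0;0.0014 -0.0001 0 0;0.0014 -0.0001 0 0;0.0014 -0.0002 0 0;0 0 0 0" 10
```

```text
s=53.8 e=1.24 emeas=-0.07 Fn=3.87 Ft=-2.68 Fz=0.10 each=[3.9 2.7 4.9] z=106.7 cmdz=106.5 t=15.25
0.0013 -0.0003 0 0;0.0014 -0.0004 0 0;0.0014 -0.0002 0 0;0.0013 -0.0003 0 0;0.0014 -0.0004 0 0;0.0013 -0.0004 0 0;0.0013 -0.0004 0 0;0 0 0 0
```

>>> servo_tool(series="0.0013 -0.0003 0 0;0.0014 -0.0004 0 0;0.0014 -0.0002 0 0;0.0013 -0.0003 0 0;0.0014 -0.0004 0 0;0.0013 -0.0004 0 0;0.0013 -0.0004 0 0;0 0 0 0")

```text
time_s: 16.05
tcp_pos: [599.7, 28.0, 106.7]
tool_rot: [0.001, 0.686, 0.728, 0.001]
ft_force: [5.5, -0.3, -0.3]
opening: 21.1
finger_force: 88.3
```

```bash
python3 nx.py "0.0013 -0.0003 0 0;0.0014 -0.0004 0 0;0.0014 -0.0002 0 0;0.0013 -0.0003 0 0;0.0014 -0.0004 0 0;0.0013 -0.0004 0 0;0.0013 -0.0004 0 0;0 0 0 0" 10
```

```text
s=63.8 e=1.47 emeas=0.00 Fn=4.25 Ft=-1.83 Fz=0.28 each=[4.4 4.3 4.1] z=106.7 cmdz=106.5 t=16.20
0.0013 -0.0005 0 0;0.0013 -0.0006 0 0;0.0012 -0.0005 0 0;0.0013 -0.0006 0 0;0.0012 -0.0006 0 0;0.0013 -0.0007 0 0;0.0012 -0.0007 0 0;0 0 0 0
```

>>> servo_tool(series="0.0013 -0.0005 0 0;0.0013 -0.0006 0 0;0.0012 -0.0005 0 0;0.0013 -0.0006 0 0;0.0012 -0.0006 0 0;0.0013 -0.0007 0 0;0.0012 -0.0007 0 0;0 0 0 0")

```text
time_s: 17.0
tcp_pos: [594.9, 36.9, 106.7]
tool_rot: [0.001, 0.685, 0.728, 0.002]
ft_force: [5.7, 0.9, -0.1]
opening: 20.8
finger_force: 88.4
```

```bash
python3 nx.py "0.0013 -0.0005 0 0;0.0013 -0.0006 0 0;0.0012 -0.0005 0 0;0.0013 -0.0006 0 0;0.0012 -0.0006 0 0;0.0013 -0.0007 0 0;0.0012 -0.0007 0 0;0 0 0 0" 10
```

```text
s=73.9 e=1.64 emeas=-0.08 Fn=4.23 Ft=-3.05 Fz=0.61 each=[4.2 4.  4.5] z=106.7 cmdz=106.4 t=17.15
0.0011 -0.0008 -0.0001 0;0.0011 -0.0008 0 0;0.0012 -0.0007 0 0;0.0011 -0.0009 0 0;0.0011 -0.0008 0 0;0.001 -0.0009 0 0;0.0011 -0.0009 0 0;0 0 0 0
```

>>> servo_tool(series="0.0011 -0.0008 -0.0001 0;0.0011 -0.0008 0 0;0.0012 -0.0007 0 0;0.0011 -0.0009 0 0;0.0011 -0.0008 0 0;0.001 -0.0009 0 0;0.0011 -0.0009 0 0;0 0 0 0")

```text
time_s: 17.95
tcp_pos: [588.2, 44.6, 106.6]
tool_rot: [0.0, 0.685, 0.728, 0.001]
ft_force: [5.5, 2.1, -0.1]
opening: 21.3
finger_force: 88.5
```

```bash
python3 nx.py "0.0011 -0.0008 -0.0001 0;0.0011 -0.0008 0 0;0.0012 -0.0007 0 0;0.0011 -0.0009 0 0;0.0011 -0.0008 0 0;0.001 -0.0009 0 0;0.0011 -0.0009 0 0;0 0 0 0" 9
```

```text
s=83.9 e=1.81 emeas=0.14 Fn=5.29 Ft=-1.65 Fz=0.92 each=[5.9 5.4 4.5] z=106.6 cmdz=106.5 t=18.10
0.0011 -0.0009 0 0;0.001 -0.001 0 0;0.001 -0.0011 0 0;0.001 -0.001 0 0;0.0009 -0.0011 0 0;0.001 -0.0012 0 0;0 0 0 0
```

>>> servo_tool(series="0.0011 -0.0009 0 0;0.001 -0.001 0 0;0.001 -0.0011 0 0;0.001 -0.001 0 0;0.0009 -0.0011 0 0;0.001 -0.0012 0 0;0 0 0 0")

```text
time_s: 18.8
tcp_pos: [581.5, 50.1, 106.6]
tool_rot: [0.0, 0.685, 0.728, 0.001]
ft_force: [4.3, 2.9, -0.6]
opening: 21.0
finger_force: 88.6
```

```bash
python3 nx.py "0.0011 -0.0009 0 0;0.001 -0.001 0 0;0.001 -0.0011 0 0;0.001 -0.001 0 0;0.0009 -0.0011 0 0;0.001 -0.0012 0 0;0 0 0 0" 5
```

```text
s=92.9 e=1.73 emeas=0.11 Fn=4.55 Ft=-2.12 Fz=1.16 each=[4.5 4.4 4.8] z=106.6 cmdz=106.5 t=18.95
0.0009 -0.0013 0 0;0.0009 -0.0014 0 0;0.0011 -0.0014 0 0;0 0 0 0
```

>>> servo_tool(series="0.0009 -0.0013 0 0;0.0009 -0.0014 0 0;0.0011 -0.0014 0 0;0 0 0 0")

```text
time_s: 19.35
tcp_pos: [577.4, 52.7, 106.6]
tool_rot: [0.0, 0.685, 0.728, 0.001]
ft_force: [4.7, 2.2, -0.0]
opening: 21.0
finger_force: 88.3
```

```bash
python3 nx.py "0.0009 -0.0013 0 0;0.0009 -0.0014 0 0;0.0011 -0.0014 0 0;0 0 0 0" 5
```

```text
s=97.9 e=1.83 emeas=0.09 Fn=5.17 Ft=-2.27 Fz=0.50 each=[4.9 4.8 5.8] z=106.6 cmdz=106.5 t=19.50
0.0012 -0.0013 0 0;0.0013 -0.0013 0 0;0.0013 -0.0012 0 0;0 0 0 0
```

>>> servo_tool(series="0.0012 -0.0013 0 0;0.0013 -0.0013 0 0;0.0013 -0.0012 0 0;0 0 0 0")

```text
time_s: 19.9
tcp_pos: [573.8, 55.9, 106.7]
tool_rot: [0.001, 0.686, 0.728, 0.002]
ft_force: [7.0, 1.0, -1.1]
opening: 20.9
finger_force: 88.3
```

```bash
python3 nx.py "0.0012 -0.0013 0 0;0.0013 -0.0013 0 0;0.0013 -0.0012 0 0;0 0 0 0" 6
```

```text
s=102.9 e=1.80 emeas=0.11 Fn=5.63 Ft=-2.43 Fz=1.02 each=[5.6 5.6 5.7] z=106.7 cmdz=106.5 t=20.05
0.0013 -0.0009 0 0;0.0014 -0.0009 0 0;0.0013 -0.0008 0 0;0.0014 -0.0007 0 0;0 0 0 0
```

>>> servo_tool(series="0.0013 -0.0009 0 0;0.0014 -0.0009 0 0;0.0013 -0.0008 0 0;0.0014 -0.0007 0 0;0 0 0 0")

```text
time_s: 20.55
tcp_pos: [570.4, 60.5, 106.8]
tool_rot: [0.001, 0.686, 0.728, 0.001]
ft_force: [6.7, 0.0, 0.4]
opening: 21.3
finger_force: 88.4
```

```bash
python3 nx.py "0.0013 -0.0009 0 0;0.0014 -0.0009 0 0;0.0013 -0.0008 0 0;0.0014 -0.0007 0 0;0 0 0 0" 6
```

```text
s=108.8 e=1.65 emeas=0.10 Fn=6.38 Ft=-2.01 Fz=0.79 each=[6.7 5.9 6.6] z=106.8 cmdz=106.5 t=20.70
0.0015 -0.0005 0 0;0.0015 -0.0004 0 0;0.0015 -0.0005 0 0;0.0015 -0.0004 0 0;0 0 0 0
```

>>> servo_tool(series="0.0015 -0.0005 0 0;0.0015 -0.0004 0 0;0.0015 -0.0004 0 0;0.0015 -0.0003 0 0;0 0 0 0")

```text
time_s: 21.2
tcp_pos: [568.2, 65.8, 106.7]
tool_rot: [0.001, 0.686, 0.728, 0.001]
ft_force: [5.9, -1.4, 0.1]
opening: 21.0
finger_force: 88.5
```

```bash
python3 nx.py "0.0015 -0.0005 0 0;0.0015 -0.0004 0 0;0.0015 -0.0004 0 0;0.0015 -0.0003 0 0;0 0 0 0" 6 5 -0.02
```

```text
s=114.7 e=1.19 emeas=0.08 Fn=5.41 Ft=-2.34 Fz=0.13 each=[5.3 5.1 5.9] z=106.7 cmdz=106.5 t=21.35
0.0015 -0.0002 0 0;0.0016 -0.0001 0 0;0.0015 -0.0001 0 0;0.0016 0 0 0;0 0 0 0
```

>>> servo_tool(series="0.0015 -0.0002 0 0;0.0016 -0.0001 0 0;0.0015 -0.0001 0 0;0.0016 0 0 0;0 0 0 0")

```text
time_s: 21.85
tcp_pos: [567.1, 71.3, 106.5]
tool_rot: [0.001, 0.686, 0.728, 0.0]
ft_force: [4.9, -2.6, -0.9]
opening: 20.9
finger_force: 88.5
```

```bash
python3 nx.py "0.0015 -0.0002 0 0;0.0016 -0.0001 0 0;0.0015 -0.0001 0 0;0.0016 0 0 0;0 0 0 0" 6 5 -0.03
```

```text
s=120.7 e=0.97 emeas=0.11 Fn=5.36 Ft=-2.55 Fz=-0.40 each=[5.9 5.2 5. ] z=106.5 cmdz=106.5 t=22.00
0.0015 0.0002 0 0;0.0016 0.0003 0 0;0.0015 0.0003 0 0;0.0015 0.0003 0 0;0 0 0 0
```

>>> servo_tool(series="0.0015 0.0002 0 0;0.0016 0.0003 0 0;0.0015 0.0003 0 0;0.0015 0.0003 0 0;0 0 0 0")

```text
time_s: 22.5
tcp_pos: [567.4, 77.0, 106.3]
tool_rot: [0.001, 0.686, 0.728, -0.0]
ft_force: [3.7, -3.9, -0.7]
opening: 21.3
finger_force: 88.5
```

```bash
python3 nx.py "0.0015 0.0002 0 0;0.0016 0.0003 0 0;0.0015 0.0003 0 0;0.0015 0.0003 0 0;0 0 0 0" 6 5 -0.03
```

```text
s=126.7 e=0.74 emeas=0.10 Fn=5.21 Ft=-1.93 Fz=0.00 each=[5.2 5.2 5.3] z=106.3 cmdz=106.5 t=22.65
0.0014 0.0005 0 0;0.0014 0.0007 0 0;0.0014 0.0006 0 0;0.0014 0.0007 0 0;0 0 0 0
```

>>> servo_tool(series="0.0014 0.0005 0 0;0.0014 0.0007 0 0;0.0014 0.0006 0 0;0.0014 0.0007 0 0;0 0 0 0")

```text
time_s: 23.15
tcp_pos: [568.9, 82.6, 106.0]
tool_rot: [0.0, 0.686, 0.728, -0.001]
ft_force: [2.8, -3.3, -0.6]
opening: 21.4
finger_force: 88.4
```

```bash
python3 nx.py "0.0014 0.0005 0 0;0.0014 0.0007 0 0;0.0014 0.0006 0 0;0.0014 0.0007 0 0;0 0 0 0" 6
```

```text
s=132.7 e=0.50 emeas=0.13 Fn=4.66 Ft=-1.65 Fz=-0.34 each=[5.2 4.6 4.2] z=106.0 cmdz=106.5 t=23.30
0.0013 0.0007 0 0;0.0013 0.0007 0 0;0.0013 0.0006 0 0;0.0014 0.0006 0 0;0 0 0 0
```

>>> servo_tool(series="0.0013 0.0007 0 0;0.0013 0.0007 0 0;0.0013 0.0006 0 0;0.0014 0.0006 0 0;0 0 0 0")

```text
time_s: 23.8
tcp_pos: [571.1, 87.6, 105.9]
tool_rot: [0.001, 0.686, 0.727, -0.001]
ft_force: [4.0, -5.3, -1.0]
opening: 21.0
finger_force: 88.4
```

```bash
python3 nx.py "0.0013 0.0007 0 0;0.0013 0.0007 0 0;0.0013 0.0006 0 0;0.0014 0.0006 0 0;0 0 0 0" 8 5 0.02
```

```text
s=138.7 e=0.59 emeas=0.31 Fn=4.48 Ft=-3.77 Fz=-0.94 each=[4.5 3.8 5.1] z=106.0 cmdz=106.5 t=23.95
0.0015 0.0004 0 0;0.0015 0.0004 0 0;0.0015 0.0004 0 0;0.0016 0.0003 0 0;0.0015 0.0003 0 0;0 0 0 0
```

>>> servo_tool(series="0.0015 0.0004 0 0;0.0015 0.0004 0 0;0.0015 0.0004 0 0;0.0016 0.0003 0 0;0.0015 0.0003 0 0;0 0 0 0")

```text
time_s: 24.55
tcp_pos: [573.2, 95.5, 106.2]
tool_rot: [0.001, 0.686, 0.728, -0.0]
ft_force: [4.3, -4.4, -0.5]
opening: 20.9
finger_force: 88.3
```

```bash
python3 nx.py "0.0015 0.0004 0 0;0.0015 0.0004 0 0;0.0015 0.0004 0 0;0.0016 0.0003 0 0;0.0015 0.0003 0 0;0 0 0 0" 8 5 0.02
```

```text
s=146.6 e=0.84 emeas=0.22 Fn=5.30 Ft=-3.63 Fz=-0.04 each=[4.6 6.1 5.2] z=106.2 cmdz=106.5 t=24.70
0.0015 0.0001 0 0;0.0016 0.0001 0 0;0.0015 0 0 0;0.0016 0 0 0;0.0015 -0.0001 0 0;0 0 0 0
```

>>> servo_tool(series="0.0015 0.0001 0 0;0.0016 0.0001 0 0;0.0015 0 0 0;0.0016 0 0 0;0.0015 -0.0001 0 0;0 0 0 0")

```text
time_s: 25.3
tcp_pos: [573.3, 103.9, 106.5]
tool_rot: [0.001, 0.686, 0.728, 0.0]
ft_force: [5.6, -3.1, -0.9]
opening: 21.0
finger_force: 88.4
```

```bash
python3 nx.py "0.0015 0.0001 0 0;0.0016 0.0001 0 0;0.0015 0 0 0;0.0016 0 0 0;0.0015 -0.0001 0 0;0 0 0 0" 8 5 0.02
```

```text
s=154.6 e=0.93 emeas=0.11 Fn=5.46 Ft=-4.05 Fz=-0.23 each=[6.1 5.6 4.7] z=106.5 cmdz=106.5 t=25.45
0.0015 -0.0002 0 0;0.0015 -0.0003 0 0;0.0016 -0.0003 0 0;0.0015 -0.0005 0 0;0.0014 -0.0004 0 0;0 0 0 0
```

>>> servo_tool(series="0.0015 -0.0002 0 0;0.0015 -0.0003 0 0;0.0016 -0.0003 0 0;0.0015 -0.0005 0 0;0.0014 -0.0004 0 0;0 0 0 0")

```text
time_s: 26.05
tcp_pos: [571.4, 112.0, 106.6]
tool_rot: [0.001, 0.686, 0.728, 0.001]
ft_force: [5.7, -1.0, -0.7]
opening: 21.0
finger_force: 88.4
```

```bash
python3 nx.py "0.0015 -0.0002 0 0;0.0015 -0.0003 0 0;0.0016 -0.0003 0 0;0.0015 -0.0005 0 0;0.0014 -0.0004 0 0;0 0 0 0" 8 5 0.02
```

```text
s=162.5 e=0.97 emeas=-0.03 Fn=5.39 Ft=-3.44 Fz=-0.14 each=[4.9 5.8 5.4] z=106.6 cmdz=106.5 t=26.20
0.0014 -0.0006 0 0;0.0014 -0.0006 0 0;0.0014 -0.0007 0 0;0.0014 -0.0008 0 0;0.0013 -0.0008 0 0;0 0 0 0
```

>>> servo_tool(series="0.0014 -0.0006 0 0;0.0014 -0.0006 0 0;0.0014 -0.0007 0 0;0.0014 -0.0008 0 0;0.0013 -0.0008 0 0;0 0 0 0")

```text
time_s: 26.8
tcp_pos: [567.4, 119.5, 106.7]
tool_rot: [0.001, 0.686, 0.728, 0.001]
ft_force: [5.6, -0.1, -0.5]
opening: 21.3
finger_force: 88.6
```

```bash
python3 nx.py "0.0014 -0.0006 0 0;0.0014 -0.0006 0 0;0.0014 -0.0007 0 0;0.0014 -0.0008 0 0;0.0013 -0.0008 0 0;0 0 0 0" 8 5 0.02
```

```text
s=170.6 e=1.06 emeas=-0.14 Fn=4.30 Ft=-2.68 Fz=0.61 each=[5.5 3.5 4. ] z=106.7 cmdz=106.5 t=26.95
0.0012 -0.001 0 0;0.0012 -0.0011 0 0;0.0011 -0.001 0 0;0.0011 -0.001 0 0;0.0011 -0.0011 0 0;0 0 0 0
```

>>> servo_tool(series="0.0012 -0.001 0 0;0.0012 -0.0011 0 0;0.0011 -0.001 0 0;0.0011 -0.001 0 0;0.0011 -0.0011 0 0;0 0 0 0")

```text
time_s: 27.55
tcp_pos: [561.5, 125.4, 106.6]
tool_rot: [0.0, 0.686, 0.728, 0.001]
ft_force: [4.8, 2.3, 0.2]
opening: 21.0
finger_force: 88.7
```

```bash
python3 nx.py "0.0012 -0.001 0 0;0.0012 -0.0011 0 0;0.0011 -0.001 0 0;0.0011 -0.001 0 0;0.0011 -0.0011 0 0;0 0 0 0" 8 5 0.02
```

```text
s=178.6 e=1.36 emeas=-0.05 Fn=5.02 Ft=-2.13 Fz=0.93 each=[5.1 5.3 4.6] z=106.6 cmdz=106.5 t=27.70
0.0009 -0.0012 0 0;0.0009 -0.0012 0 0;0.0009 -0.0013 0 0;0.0009 -0.0012 0 0;0.0007 -0.0014 0 0;0 0 0 0
```

>>> servo_tool(series="0.0009 -0.0012 0 0;0.0009 -0.0012 0 0;0.0009 -0.0013 0 0;0.0009 -0.0012 0 0;0.0007 -0.0014 0 0;0 0 0 0")

```text
time_s: 28.3
tcp_pos: [554.6, 129.7, 106.5]
tool_rot: [-0.0, 0.685, 0.728, 0.001]
ft_force: [3.6, 2.9, 0.1]
opening: 21.0
finger_force: 88.6
```

```bash
python3 nx.py "0.0009 -0.0012 0 0;0.0009 -0.0012 0 0;0.0009 -0.0013 0 0;0.0009 -0.0012 0 0;0.0007 -0.0014 0 0;0 0 0 0" 1.5; python3 -c "
from tr import *
p=pose()[0];print(p,np.degrees(an(p[:2]-N)));a,n=path(L);print('n',toT([*n,0]))
print('tack',[557.7,133.1])
"
```

```text
s=186.6 e=1.57 emeas=0.02 Fn=4.33 Ft=-2.06 Fz=1.18 each=[4.8 4.5 3.7] z=106.5 cmdz=106.5 t=28.45
0.0006 -0.0013 0 0;0 0 0 0
[554.548512   129.67043156 106.511828  ] 65.17196112855612
n [-0.87075077 -0.49171915 -0.00231982]
tack [557.7, 133.1]
```

At the second tack. Leaving outward, lifting, and returning to above the stand.

>>> servo_tool(series="0.0026 0.0015 0 0;0.0052 0.003 0 0;0.0052 0.003 0 0;0 0 -0.02 0;0 0 -0.04 0;0 0 -0.03 0;0.033 -0.014 0 0;0.033 -0.014 0 0;0.033 -0.014 0 0;0.033 -0.014 0 0;0 0 0 0;0 0 0 0;0 0 0 0;0 0 0 0")

```text
time_s: 29.85
tcp_pos: [497.6, 268.5, 196.1]
tool_rot: [0.0, 0.687, 0.727, -0.0]
ft_force: [0.1, 0.1, -0.9]
opening: 21.3
finger_force: 88.6
```

```bash
python3 - <<'E'
from tr import *
for i in range(3): f=cam("wrist"); 
p,R=pose(); o=monitor.get_obs();print(p,o["ft_force"]-np.array(load()["F0"]),o["time_s"],o["opening"])
print("delta",toT([498-p[0],273.2-p[1],0]))
tip=p+R[:,2]*81; print("tip px",proj(f,tip),"tip z",tip[2])
cv2.imwrite("pics/w4.png",f["img"])
E
```

```text
[497.45836964 269.01292333 196.0946903 ] [ 1.28127467 -0.64357541  0.17620145] 30.0 20.718198243196582
delta [ 4.14884425e+00  7.82345849e-01 -9.01899419e-04]
tip px [[315.17361697 201.20043514]] tip z 115.09469214407324
```

View pics/w4.png

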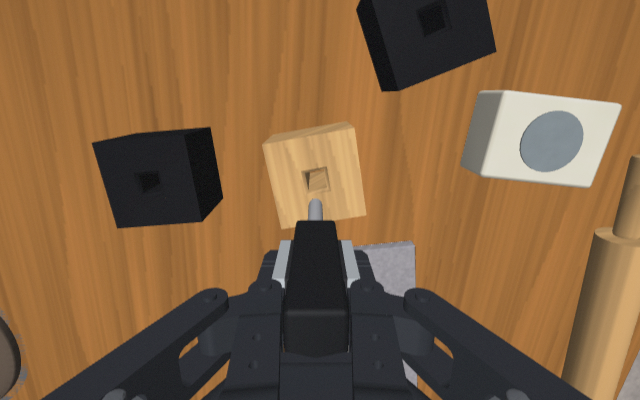

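The hole is at about (317,180) and the tip at (315,203), unchanged in the grip since before the tracing. Measuring the hole.

```bash
python3 - <<'E'
from tr import *
f=cam("wrist");p,R=pose();C=cloud(f)
m=((C[...,2]<62)).astype(np.uint8)*0
m[160:200,295:340]=((C[160:200,295:340,2]<64)|np.isnan(C[160:200,295:340,2]))
c=max(cv2.findContours(m,0,1)[0],key=cv2.contourArea)[:,0]
P=onplane(f,c,70);print(c.min(0),c.max(0),cv2.minAreaRect(P[:,:2].astype(np.float32)))
t=((abs(C[...,2]-70)<4));t[:, :250]=0;t[:,380:]=0;t[240:]=0
r=cv2.minAreaRect(C[t][:,:2].astype(np.float32));print("stand",r)
tip=p+R[:,2]*81;print(p,"tip px exp",proj(f,tip))
# seen tip: brightest shaft columns
h=r[0];print("delta tool",toT([h[0]-p[0],h[1]-p[1],0]))
E
```

```text
[305 169] [326 189] ((497.53070068359375, 274.3457336425781), (16.570850372314453, 15.85523509979248), 13.666421890258789)
stand ((495.9599914550781, 320.67840576171875), (93.58283233642578, 188.72142028808594), 1.9727522134780884)
[497.40790551 269.19752066 196.1353403 ] tip px exp [[315.23021178 201.21383304]]
delta tool [ 5.14781719e+01  1.54135686e+00 -4.97808584e-03]
```

>>> servo_tool(series="0.0043 0.0005 0 0;0 0 0 0;0 0 0.02 0;0 0 0.015 0;0 0 0.01 0;0 0 0.01 0;0 0 0 0;0 0 0 0")

```text
time_s: 30.85
tcp_pos: [497.5, 274.3, 141.3]
tool_rot: [0.0, 0.686, 0.728, 0.0]
ft_force: [0.8, -0.3, 0.0]
opening: 20.7
finger_force: 88.6
```

>>> servo_tool(series="0 -0.0003 0.015 0;0 0 0.015 0;0 0 0.01 0;0 0 0.004 0;0 0 0 0;0 0 0 0")

```text
time_s: 31.45
tcp_pos: [497.3, 274.3, 97.4]
tool_rot: [0.0, 0.686, 0.728, 0.0]
ft_force: [-0.6, -0.8, -0.7]
opening: 21.0
finger_force: 88.6
```

```bash
python3 - <<'E'
from tr import *
for i in range(3): grab_frame("wrist");print(pose()[0],force()-load()["F0"])
E
```

```text
[497.38260252 274.35499738  97.56583919] [ 0.11227156  0.26580086 -0.19544326]
[497.39732975 274.42849445  97.64500434] [-0.16567716 -0.33666252  0.52278507]
[497.30698924 274.42151043  97.59584418] [-1.24447296  0.93004462 -0.14647059]
```

No contact. Ease down in small steps.

>>> servo_tool(series="0 0 0.002 0;0 0 0.0015 0;0 0 0.001 0;0 0 0 0;0 0 0 0")

```text
time_s: 32.1
tcp_pos: [497.0, 274.2, 92.5]
tool_rot: [0.0, 0.686, 0.728, -0.0]
ft_force: [-1.0, 0.2, -1.1]
opening: 20.8
finger_force: 88.6
```

>>> servo_tool(series="0 0 0.0008 0;0 0 0 0")

```text
time_s: 32.3
tcp_pos: [497.1, 274.3, 92.1]
tool_rot: [-0.0, 0.686, 0.728, 0.0]
ft_force: [-1.4, -0.1, 3.9]
opening: 21.3
finger_force: 89.4
```

Seated (Fz rose at the original height). Release, retreat, look.

>>> servo_tool(series="0 0 0 0;0 0 0 0;0 0 0 0;0 0 0 0;0 0 0 0;0 0 0 0", grip=1)

```text
time_s: 32.9
tcp_pos: [497.0, 274.2, 91.8]
tool_rot: [-0.0, 0.686, 0.728, -0.0]
ft_force: [-0.3, -0.1, -0.8]
opening: 85.2
finger_force: 0.0
```

>>> servo_tool(series="0 0 -0.015 0;0 0 -0.03 0;0 0 -0.04 0;0 0 -0.04 0;0 0 -0.02 0;0 0 0 0;0 0 0 0")

```text
time_s: 33.6
tcp_pos: [496.9, 274.3, 237.6]
tool_rot: [-0.0, 0.686, 0.728, 0.001]
ft_force: [-0.3, 0.5, -1.3]
opening: 85.3
finger_force: 0.0
```

```bash
python3 - <<'E'
from tr import *
f=cam("wrist");C=cloud(f);o=monitor.get_obs();print(o["tcp_pos"],o["opening"],o["time_s"])
h=((C[...,2]>140)&(C[...,2]<156));h[285:]=0
for c in cv2.findContours(h.astype(np.uint8),0,1)[0]:
    if cv2.contourArea(c)>150: print(c[:,0].mean(0),cv2.minAreaRect(onplane(f,c[:,0],150)[:,:2].astype(np.float32)),np.nanmedian(C[h],0))
a=[cam(n)["img"] for n in("scene","side")]
cv2.imwrite("pics/fin.png",np.hstack([cv2.resize(a[0][130:300,150:490],None,fx=1.5,fy=1.5)[:, :450+60],cv2.resize(a[1][110:280,230:400],None,fx=1.5,fy=1.5)]))
E
```

```text
[496.53012416 274.10260936 236.62253016] 85.34837923385534 33.65
[315.5        196.90566038] ((497.1010437011719, 276.00286865234375), (21.20717430114746, 23.64352798461914), 3.311727523803711) [497.02759591 276.12721902 150.42321294]
```

View pics/fin.png

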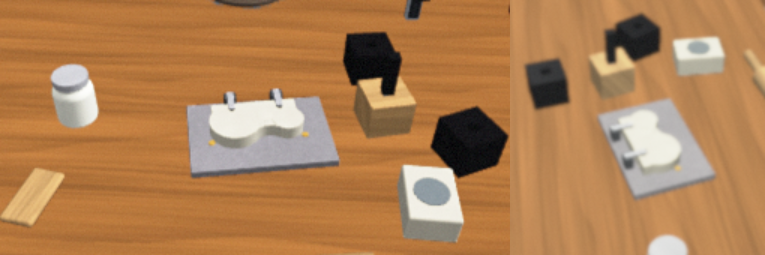

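The stylus stands upright in the wooden stand with its top at z 150, as at the start. The jar, mould and rib are where they were.

```bash
python3 -c "
from station import order;print(order.job_done())"
```

```text
the job is handed in; nothing more can be done
None
```

I traced the edge from tack to tack, with the push reading about 4 to 6 N at each check. The stylus is back upright and fully home in its stand, the bystanders look unmoved in the final pictures, and I handed the job in at about 34 s.

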